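# Tug the tagged housing cover, free its catch if caught, hold it open

## Robot

A 6-joint arm with a two-finger parallel gripper is mounted at the origin on the work surface. World frame = base frame: x ahead of the robot, y to its left, z up, the work surface at z = 0. Lengths are in mm, angles in rad, forces in N, time in s.
With the tool pointing down it reaches from about 350 to 975 mm from the base axis. Payload 7.1 kg.
Tool frame: the origin (TCP) lies midway between the tips of the shut fingers; the grasp point (between the pads) lies 19 mm behind it (ctrl.grip_depth is the distance from the TCP to the grasp point, in mm); z points along the fingers, y is the line along which they close (so a half turn about z gives the same grasp; the last joint's range is limited). The gripper opens to 88 mm and grips with 3 to 60 N. Pads are 20 mm wide; open, the fingers measure 115 mm over their backs; the gripper's body (75 mm by 178 mm) begins 61 mm behind the grasp point.
Start: joints at [1.13, 0.423, 1.63, -0, 1.089, -0.019], TCP at [255.845, 570.218, 222.675] pointing down, gripper open.
Joint ranges: [-3, 3], [-0.9, 2.11], [0.09, 2.58], [-1.31, 4.45], [0.11, 2.69], [-2.54, 2.54]. Speed limits (rad/s): [2.39, 2.39, 3.01, 3.14, 3.14, 3.14].

## Interface

Orientations are given as a rotation vector (axis times angle).
In Python, from workcell import get_obs, vision, ctrl gives the robot as it stands.
- The arm moves only by the tool step_arm, never from a script. Its argument "plan" is a list of rows, each a list of 7 numbers: the opening, from -1 (shut) to 1 (fully open), then the shift along the tool's x, y, z as a fraction of full scale, then the turn, a rotation vector about the tool's x, y, z as a fraction of full scale. In form: [[fingers, dx, dy, dz, wx, wy, wz], ...]. A call has 1 to 20 rows; each row shifts and turns the commanded pose from where the row before left it, along the tool's axes as they then stand; what a row does not reach is not made up. Full scale, the value 1, is 50 mm for a shift and 0.12 rad for a turn. A row lasts 1/8 s, in which the tool goes at most 62.5 mm and 10.7 degrees, less where a joint would pass 70% of its speed; a pose out of reach is approached as far as the arm can. A call with a number of a shift or a turn outside -1 to 1 is refused whole. A call with a gripper value outside its range is refused whole. The fingers move at their own pace and stop on an object; the grip force is fixed at half the most. Time passes only in rows, so rows that do not move let the fingers close. It gives the time, the measured TCP pose, the force, the opening and the grip force at its end, in the units of the state.
- get_obs(): the state, without advancing time (a new reading comes with each control period).
- vision.get_image(name): name is "side" or "top"; returns a dict with "pixels" (400x640x3 uint8, red, green, blue), "depth" (400x640 float32, mm along the optical axis (not along the pixel's ray), 0 where there is no reading), "fx", "fy", "cx", "cy" (pixels), "T" (4x4, takes a point from camera to world coordinates). Camera axes: x right, y down, z forward; pixel columns grow to the right and rows downward; lengths in mm; the calibration is good to about 2 mm. A picture is of the moment at which its call begins.
- ctrl.close_job(): hands the job in; it is judged then, once.
The state is a dict: "t": time; "qpos": joint angles; "qvel": joint speeds; "joint_torque": joint torques, N m; "ee_pos": TCP position; "orientation": TCP orientation; "ft_force": force on the tool from outside, world axes, zero at the start; "moment": the same for the moment, N m; "width": finger opening in mm; "grasp_force": force on a finger pad.
Only numpy, scipy, OpenCV 4.12 (cv2) and the standard library are available. Lean on these libraries where they do the work, as an engineer would, in place of code of your own. Each camera call takes 0.05 s, during which the arm holds its last target. There are 200 camera calls.

## Task

Open the connector housing that has the yellow tag beside it (each tag stands close by its housing, on the side without the red slide). First tug its cover up by the black tab to learn whether it is caught, before touching the red thumb slide; if it is caught, push that slide all the way towards the hinge end to free it; then swing the cover up at least 55 degrees and finish still holding it there, because it falls shut when let go. Leave the blue-tagged housing shut and its slide alone, and do not shift the tags or anything else lying on the bench.

Things in the scene. Friction and masses are not known exactly. Their poses are not given: they have to be found in the camera images.
- housing_a: One of two identical grey die-cast connector housings screwed to the bench: 120 x 110 mm, 84 mm high with its cover; 8 mm base flange 140 x 130 mm. Origin: centre of its underside; x towards its hinge side (away from the robot at yaw 0), y towards its ledge with the red slide. A cable gland 38 mm across sticks 30 mm out of its +x wall. Left or right, place and yaw (up to 0.3 rad) vary.
- cover_a (a joint): Angle (rad) of the hinged cover of housing_a: 0 shut, grows as the front edge swings up, stop at 1.3. About 0.2 kg with a weak closing spring; it falls shut from any angle when let go. If the hidden catch has snapped in, it lifts only about 0.04 rad of free play, then stops firm (0.05 at a 20 N pull); if not, it swings freely. From outside both look alike.
- cover_a_tab (a point): Grip point in the black pull tab on the middle of the cover's front (-x) edge; moves with the cover. Tab 16 mm wide (housing y), 16 mm high, 43 mm long past the edge; this point is 33 mm out from the edge, 6 mm below the tab's top; with the cover shut 95 mm in front of the housing origin, 86 mm above the bench. Pinched from above across its width, it pivots between the pads as the cover turns.
- cover_a_hinge (a point): Centre of that cover's hinge line (fixed; the line runs along housing y), 60 mm behind the housing origin, 80 mm above the bench; the tab point circles it at 155 mm.
- thumb_a (a joint): Travel (m) of the red thumb slide of housing_a: 0 at the start, at the end nearer the tab; slides along housing +x (towards the hinge end) to its stop at 0.025. Friction about 1.5 N; it stays where it is left. Slid to its stop with the cover down, it draws the hidden catch back for good; before that its position says nothing about the catch.
- thumb_a_grip (a point): Grip point in the slide's red upright fin, on the ledge at the housing's +y side; moves with it. Fin 10 mm thick (housing x), 26 mm wide (y), top 97 mm, ledge 55 mm above the bench. This point: centre of the fin, 84 mm above the bench, 82 mm to +y and at 0 travel 20 mm to -x of the housing origin.
- housing_b: One of two identical grey die-cast connector housings screwed to the bench: 120 x 110 mm, 84 mm high with its cover; 8 mm base flange 140 x 130 mm. Origin: centre of its underside; x towards its hinge side (away from the robot at yaw 0), y towards its ledge with the red slide. A cable gland 38 mm across sticks 30 mm out of its +x wall. Left or right, place and yaw (up to 0.3 rad) vary.
- cover_b (a joint): Angle (rad) of the hinged cover of housing_b: 0 shut, grows as the front edge swings up, stop at 1.3. About 0.2 kg with a weak closing spring; it falls shut from any angle when let go. If the hidden catch has snapped in, it lifts only about 0.04 rad of free play, then stops firm (0.05 at a 20 N pull); if not, it swings freely. From outside both look alike.
- cover_b_tab (a point): Grip point in the black pull tab on the middle of the cover's front (-x) edge; moves with the cover. Tab 16 mm wide (housing y), 16 mm high, 43 mm long past the edge; this point is 33 mm out from the edge, 6 mm below the tab's top; with the cover shut 95 mm in front of the housing origin, 86 mm above the bench. Pinched from above across its width, it pivots between the pads as the cover turns.
- cover_b_hinge (a point): Centre of that cover's hinge line (fixed; the line runs along housing y), 60 mm behind the housing origin, 80 mm above the bench; the tab point circles it at 155 mm.
- thumb_b (a joint): Travel (m) of the red thumb slide of housing_b: 0 at the start, at the end nearer the tab; slides along housing +x (towards the hinge end) to its stop at 0.025. Friction about 1.5 N; it stays where it is left. Slid to its stop with the cover down, it draws the hidden catch back for good; before that its position says nothing about the catch.
- thumb_b_grip (a point): Grip point in the slide's red upright fin, on the ledge at the housing's +y side; moves with it. Fin 10 mm thick (housing x), 26 mm wide (y), top 97 mm, ledge 55 mm above the bench. This point: centre of the fin, 84 mm above the bench, 82 mm to +y and at 0 travel 20 mm to -x of the housing origin.
- yellow_tag: Loose marker, yellow upright plate 32 mm wide on a black 34 mm square foot, 40 mm high, 80 g. Origin: centre of its underside. It stands 95 to 110 mm from the centre of the housing to be wired next, on that housing's -y side (across from the thumb slide).
- blue_tag: The same marker in blue, in the same place beside the other, finished housing. To be left alone.
- ferrule_tray: Loose pale two-compartment tray of ferrules, 65 x 110 x 35 mm. Bystander, to be left alone.
- screwdriver: Loose red-handled screwdriver, 190 mm long, lying along its x. Bystander, to be left alone.
- gland_nut: Loose steel nut ring, 40 mm across, 25 mm hole, 12 mm high. Bystander, to be left alone.
- pin_insert: Loose white contact insert, 60 x 34 x 26 mm, with brass pins. Bystander, to be left alone.
- stripper: Loose red and black stripping tool, about 165 x 30 x 18 mm, lying along its x. Bystander, to be left alone.

How it is judged (in metres and radians):
On the way, in this order (a step that is already met when the one before it is completed fails the run):
1. the cover of the yellow-tagged housing is tugged up (0.015 rad or more) by the fingers while its thumb slide has not been moved (((horizontal distance between yellow_tag and housing_a below 0.13 m and value of joint cover_a above 0.015 rad and contact force between the fingers and cover_a above 1 N and value of joint thumb_a below 0.005 m) or (horizontal distance between yellow_tag and housing_b below 0.13 m and value of joint cover_b above 0.015 rad and contact force between the fingers and cover_b above 1 N and value of joint thumb_b below 0.005 m))), for 0.1 s.
2. the cover of the yellow-tagged housing is held open by the fingers (0.9 rad or more) (((horizontal distance between yellow_tag and housing_a below 0.13 m and value of joint cover_a above 0.9 rad and contact force between the fingers and cover_a above 1 N) or (horizontal distance between yellow_tag and housing_b below 0.13 m and value of joint cover_b above 0.9 rad and contact force between the fingers and cover_b above 1 N))), for 0.3 s.
At the end, for the whole second after the job is handed in: The cover of the yellow-tagged housing stands still at 0.9 rad (52 degrees) or more, held by the fingers (over 1 N of contact); the other cover is shut (under 0.08 rad) with its slide at its start (within 6 mm); tags and bystanders are within 30 mm of where they were (((horizontal distance between yellow_tag and housing_a below 0.13 m and value of joint cover_a above 0.9 rad and contact force between the fingers and cover_a above 1 N and velocity of joint cover_a between -0.1 and 0.1 rad/s and value of joint cover_b below 0.08 rad and value of joint thumb_b below 0.006 m) or (horizontal distance between yellow_tag and housing_b below 0.13 m and value of joint cover_b above 0.9 rad and contact force between the fingers and cover_b above 1 N and velocity of joint cover_b between -0.1 and 0.1 rad/s and value of joint cover_a below 0.08 rad and value of joint thumb_a below 0.006 m)) and distance of each of yellow_tag, blue_tag, ferrule_tray, screwdriver, gland_nut, pin_insert, stripper from where it was at the start of the episode below 0.03 m); the arm keeps its last pose, push and grip.
It fails at once if the blue-tagged housing's cover is opened or its slide moved ((horizontal distance between yellow_tag and housing_a below 0.13 m and (value of joint cover_b above 0.08 rad or value of joint thumb_b above 0.006 m)) or (horizontal distance between yellow_tag and housing_b below 0.13 m and (value of joint cover_a above 0.08 rad or value of joint thumb_a above 0.006 m))).
It fails at once if a tag or bystander is shifted more than 30 mm (distance of any of yellow_tag, blue_tag, ferrule_tray, screwdriver, gland_nut, pin_insert, stripper from where it was at the start of the episode above 0.03 m).
It also fails if it takes over 64 s, if anything falls off the work surface, if the arm or the gripper's body presses on something with over 40 N, if the wrist force passes 120 N, or if a joint passes its speed limit or range.

## Working session

There is one attempt and no reset: what is moved stays moved. The work goes in short steps, Python scripts to look and compute and a tool call to move; the robot and the scene stay as the last step left them, time stands still between calls to the robot, and variables do not carry over. Pictures are saved under pics/ and viewed, at most 10 in all, crops included, and the job is handed in when it is done.

Besides the shell and the picture viewer there is one more tool, called after ">>>" in YAML: its name, and indented under it one key for each argument. step_arm: Moves the arm, as the interface text tells. Its arguments: {"type":"object","properties":{"plan":{"type":"array","items":{"type":"array","items":{"type":"number","minimum":-1,"maximum":1}}}},"required":["plan"]}

```bash
mkdir -p pics; python3 - <<'E'
from workcell import get_obs, vision, ctrl
import cv2,numpy as np
for n in("top","side"):
    im=vision.get_image(n); cv2.imwrite(f"pics/{n}0.png",im["pixels"][:,:,::-1]); np.savez(f"{n}0.npz",**im)
    print(n,im["fx"],im["fy"],im["cx"],im["cy"]);print(np.round(im["T"],3))
o=get_obs();print(o["t"],o["ee_pos"],o["orientation"],o["width"],o["ft_force"])
E
```

```text
top 441.3805352735094 441.3805352735094 315.83912139109617 200.04321591342114
[[ 1.900000e-02 -9.970000e-01  7.200000e-02  4.452850e+02]
 [-9.990000e-01 -2.100000e-02 -2.800000e-02  1.779300e+01]
 [ 3.000000e-02 -7.200000e-02 -9.970000e-01  1.226518e+03]
 [ 0.000000e+00  0.000000e+00  0.000000e+00  1.000000e+00]]
side 501.7960316352745 501.7960316352745 322.53396585373747 202.47559196810417
[[ 9.520000e-01 -1.740000e-01  2.500000e-01  1.412600e+02]
 [-3.040000e-01 -5.870000e-01  7.500000e-01 -1.138790e+03]
 [ 1.700000e-02 -7.910000e-01 -6.120000e-01  1.030847e+03]
 [ 0.000000e+00  0.000000e+00  0.000000e+00  1.000000e+00]]
0.1 [255.63821258 569.79114161 221.98185952] [-6.57626662e-01 -3.07165145e+00  2.10330323e-03] 88.0669856597709 [-0.75205623 -0.57995003  0.32265675]
```

View pics/top0.png

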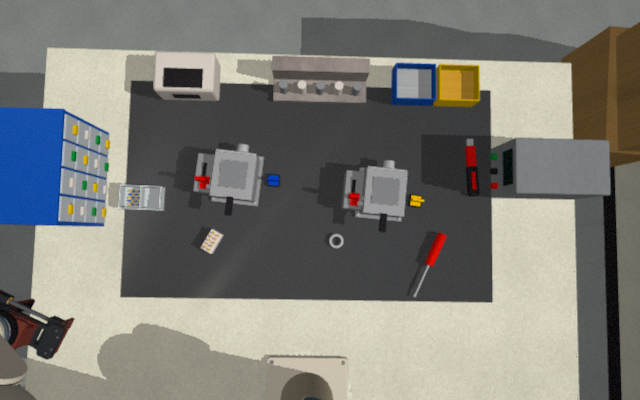

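View pics/side0.png

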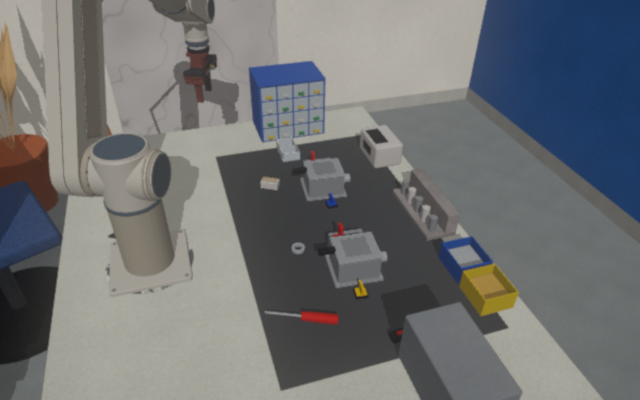

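The top view shows the yellow tag at (416,200) beside the right-hand housing at (383,192). That housing's black tab is at (383,223) and its red fin at (353,199). The blue-tagged housing is at (235,177). In the side view the yellow-tagged housing is the near one, at (356,257). Next I'll measure it.

```bash
cat > h.py <<'E'
import cv2,numpy as np
def cloud(d):
    v,u=np.mgrid[0:400,0:640]; z=d["depth"]
    P=np.stack([(u-d["cx"])/d["fx"]*z,(v-d["cy"])/d["fy"]*z,z,np.ones_like(z)],-1)
    return (P@d["T"].T)[...,:3]
def ray(d,u,v,h):
    r=d["T"][:3,:3]@np.array([(u-d["cx"])/d["fx"],(v-d["cy"])/d["fy"],1]); o=d["T"][:3,3]
    return o+r*(h-o[2])/r[2]
E
python3 - <<'E'
from h import *
for n,(r0,r1,c0,c1) in {"top":(150,240,338,430),"side":(215,305,310,395)}.items():
    d=dict(np.load(n+"0.npz")); W=cloud(d); I=d["pixels"].astype(int); R,G,B=I[...,0],I[...,1],I[...,2]
    box=np.zeros((400,640),bool); box[r0:r1,c0:c1]=1
    red=box&(R>120)&(G<70)&(B<70); blk=box&(I.max(-1)<35); yel=box&(R>150)&(G>110)&(B<80)
    gry=box&(abs(R-B)<25)&(R>90)
    for k,m in dict(red=red,blk=blk,yel=yel).items():
        m=m&(d["depth"]>0)&(W[...,2]>(70 if k!="yel" else 20)); P=W[m]
        print(n,k,m.sum(),np.round(np.median(P,0),1),np.round(P.min(0)),np.round(P.max(0)))
        if m.sum()>4:
            v,u=np.nonzero(m); print("   ray", np.round(ray(d,u.mean(),v.mean(),{'red':97,'blk':92,'yel':30}[k]),1))
    m=gry&(W[...,2]>74)&(W[...,2]<95); P=W[m]
    rect=cv2.minAreaRect(P[:,:2].astype(np.float32)); print(n,"cover",m.sum(),rect,np.median(P[:,2]))
E
```

```text
top red 41 [ 539.6 -109.9   95.8] [ 535. -123.   74.] [545. -99. 101.]
   ray [ 539.6 -110.4   97. ]
top blk 60 [ 474.2 -186.1   92. ] [ 453. -194.   88.] [ 495. -178.   98.]
   ray [ 473.5 -186.3   92. ]
top yel 31 [ 536.8 -290.5   39.9] [ 533. -307.   22.] [ 540. -278.   45.]
   ray [ 537.1 -294.    30. ]
top cover 1911 ((555.3878173828125, -194.199951171875), (109.0355224609375, 123.22469329833984), 85.20648956298828) 85.38112719289711
side red 35 [ 538.6 -120.4   93.6] [ 534. -126.   73.] [544. -98. 100.]
   ray [ 535.9 -125.1   97. ]
side blk 3 [ 461.5 -195.    83.6] [ 451. -198.   83.] [ 484. -193.   91.]
side yel 27 [ 536.5 -301.5   39.1] [ 533. -311.   23.] [ 541. -278.   44.]
   ray [ 539.2 -293.5   30. ]
side cover 1278 ((554.6427612304688, -195.4677734375), (115.52556610107422, 123.36296844482422), 84.78047180175781) 84.9294644304511
```

>>> step_arm:
  plan:
    - [1, -0.62, -0.76, 0, 0, 0, 0]
    - [1, -0.62, -0.76, 0, 0, 0, 0]
    - [1, -0.62, -0.76, 0, 0, 0, 0]
    - [1, -0.62, -0.76, 0, 0, 0, 0]
    - [1, -0.62, -0.76, 0, 0, 0, 0]
    - [1, -0.62, -0.76, 0, 0, 0, 0]
    - [1, -0.62, -0.76, 0, 0, 0, 0]
    - [1, -0.62, -0.76, 0, 0, 0, 0]
    - [1, -0.62, -0.76, 0, 0, 0, 0]
    - [1, -0.62, -0.76, 0, 0, 0, 0]
    - [1, -0.62, -0.76, 0, 0, 0, 0]
    - [1, -0.62, -0.76, 0, 0, 0, 0]
    - [1, -0.62, -0.76, 0, 0, 0, 0]
    - [1, -0.62, -0.76, 0, 0, 0, 0]
    - [1, -0.62, -0.76, 0, 0, 0, 0]
    - [1, -0.62, -0.76, 0, 0, 0, 0]

```text
t: 2.1
ee_pos: [459.5, -189.2, 222.5]
orientation: [-0.658, -3.072, -0.0]
ft_force: [0.4, 0.1, 0.3]
width: 87.8
grasp_force: 0.0
```

>>> step_arm:
  plan:
    - [1, 0, 0, 0, 0, 0, 1]
    - [1, 0, 0, 0, 0, 0, 1]
    - [1, 0, 0, 0, 0, 0, 1]
    - [1, 0, 0, 0, 0, 0, 1]
    - [1, 0, 0, 0, 0, 0, 1]
    - [1, 0, 0, 0, 0, 0, 1]
    - [1, 0, 0, 0, 0, 0, 1]
    - [1, 0, 0, 0, 0, 0, 1]
    - [1, 0, 0, 0, 0, 0, 1]
    - [1, 0, 0, 0, 0, 0, 1]
    - [1, 0, 0, 0, 0, 0, 1]
    - [1, 0, 0, 0, 0, 0, 1]
    - [1, 0, 0, 0, 0, 0, 1]
    - [1, 0, 0, 0, 0, 0, 1]
    - [1, 0, 0, 0, 0, 0, 1]
    - [1, 0, 0, 0, 0, 0, 1]
    - [1, 0, 0, 0, 0, 0, 1]
    - [1, 0, 0, 0, 0, 0, 1]
    - [1, 0, 0, 0, 0, 0, 1]
    - [1, 0, 0, 0, 0, 0, 1]

```text
t: 4.6
ee_pos: [459.2, -187.5, 222.4]
orientation: [-3.102, -0.494, 0.001]
ft_force: [-0.6, -0.8, 0.2]
width: 87.7
grasp_force: 0.0
```

>>> step_arm:
  plan:
    - [1, 0, 0, 0, 0, 0, 1]
    - [1, 0, 0, 0, 0, 0, 1]
    - [1, 0, 0, 0, 0, 0, 1]
    - [-0.2, 0, 0, 0, 0, 0, 0.41]
    - [-0.2, 0, 0, 0, 0, 0, 0]
    - [-0.2, 0, 0, 0, 0, 0, 0]

```text
t: 5.35
ee_pos: [459.4, -187.5, 222.6]
orientation: [-3.138, 0.139, 0.0]
ft_force: [0.1, -0.9, 0.2]
width: 61.3
grasp_force: 0.0
```

```bash
cat > st.py <<'E'
from workcell import get_obs
import numpy as np
from scipy.spatial.transform import Rotation as R
o=get_obs(); M=R.from_rotvec(o["orientation"]).as_matrix()
print(round(o["t"],2),"pos",np.round(o["ee_pos"],1),"w",round(o["width"],1),"gf",round(o["grasp_force"],1),"F",np.round(o["ft_force"],1),"q",np.round(o["qpos"],2))
print(np.round(M,3))
def to(*p): print("tool-frame shift to",p,np.round(M.T@(np.array(p)-o["ee_pos"])/50,3))
E
python3 - <<'E'
from st import *
to(459.4,-185.8,130);to(459.4,-185.8,67)
E
```

```text
5.35 pos [ 459.4 -187.5  222.6] w 61.3 gf 0.0 F [ 0.1 -0.9  0.2] q [-0.41  0.23  1.91 -0.    1.    1.25]
[[ 0.996 -0.088 -0.   ]
 [-0.088 -0.996  0.   ]
 [-0.    -0.    -1.   ]]
tool-frame shift to (459.4, -185.8, 130) [-0.002 -0.034  1.851]
tool-frame shift to (459.4, -185.8, 67) [-1.000e-03 -3.400e-02  3.111e+00]
```

>>> step_arm:
  plan:
    - [-0.2, 0, -0.03, 0.52, 0, 0, 0]
    - [-0.2, 0, 0, 0.52, 0, 0, 0]
    - [-0.2, 0, 0, 0.52, 0, 0, 0]
    - [-0.2, 0, 0, 0.52, 0, 0, 0]
    - [-0.2, 0, 0, 0.52, 0, 0, 0]
    - [-0.2, 0, 0, 0.5, 0, 0, 0]
    - [-0.2, 0, 0, 0, 0, 0, 0]

```text
t: 6.22
ee_pos: [458.4, -185.5, 66.3]
orientation: [-3.137, 0.139, 0.005]
ft_force: [0.5, 0.1, 0.1]
width: 34.9
grasp_force: 0.0
```

```bash
python3 - <<'E'
from st import *
from workcell import vision
import cv2
a=vision.get_image("top")["pixels"][140:250,320:440,::-1]; b=vision.get_image("side")["pixels"][195:305,290:410,::-1]
cv2.imwrite("pics/g1.png",np.hstack([cv2.resize(x,(400,367),interpolation=cv2.INTER_CUBIC) for x in(a,b)]))
E
```

```text
6.22 pos [ 458.4 -185.5   66.3] w 34.9 gf 0.0 F [0.5 0.1 0.1] q [-0.41  0.49  2.    0.    0.65  1.25]
[[ 0.996 -0.089 -0.003]
 [-0.089 -0.996  0.001]
 [-0.004 -0.001 -1.   ]]
```

View pics/g1.png

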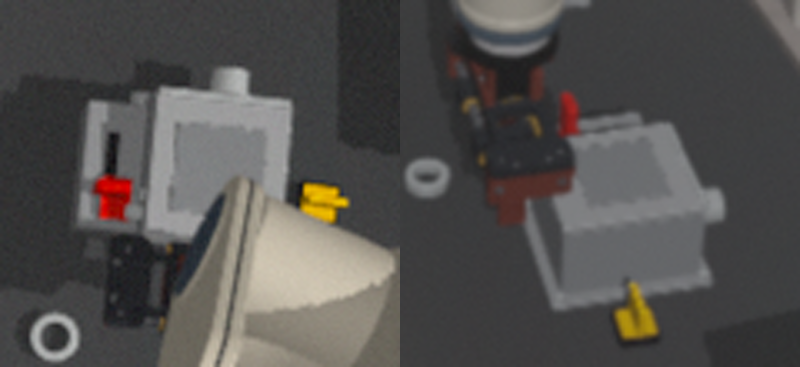

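The left crop (top view) shows the fingers around the tab, with the fin at (112,197) untouched. The right crop (side view) shows the gripper at the front edge at (525,180). Next I'll close the fingers and tug gently.

>>> step_arm:
  plan:
    - [-1, 0, 0, 0, 0, 0, 0]
    - [-1, 0, 0, 0, 0, 0, 0]
    - [-1, 0, 0, 0, 0, 0, 0]
    - [-1, 0, 0, 0, 0, 0, 0]

```text
t: 6.82
ee_pos: [460.1, -186.7, 68.4]
orientation: [3.137, -0.14, 0.002]
ft_force: [-0.7, -3.7, 6.8]
width: 16.1
grasp_force: 30.0
```

>>> step_arm:
  plan:
    - [-1, 0, 0, -0.04, 0, 0, 0]
    - [-1, 0, 0, -0.04, 0, 0, 0]
    - [-1, 0, 0, -0.04, 0, 0, 0]
    - [-1, 0, 0, 0, 0, 0, 0]

```text
t: 7.32
ee_pos: [460.3, -186.6, 73.9]
orientation: [3.138, -0.14, 0.002]
ft_force: [1.3, -5.7, -3.4]
width: 15.7
grasp_force: 30.0
```

>>> step_arm:
  plan:
    - [-1, 0, 0, -0.03, 0, 0, 0]
    - [-1, 0, 0, -0.03, 0, 0, 0]
    - [-1, 0, 0, 0, 0, 0, 0]

```text
t: 7.7
ee_pos: [460.4, -186.6, 75.9]
orientation: [3.138, -0.14, 0.002]
ft_force: [5.3, -6.2, -16.2]
width: 16.0
grasp_force: 30.0
```

The force rose to 16 N within about 7.5 mm of lift, so the cover is caught. I'll lower it, let go, and go to the fin.

>>> step_arm:
  plan:
    - [-1, 0, 0, 0.05, 0, 0, 0]
    - [-1, 0, 0, 0.05, 0, 0, 0]
    - [-1, 0, 0, 0.06, 0, 0, 0]
    - [-0.2, 0, 0, 0, 0, 0, 0]
    - [-0.2, 0, 0, 0, 0, 0, 0]
    - [-0.2, 0, 0, 0, 0, 0, 0]
    - [-0.2, 0, 0, -0.4, 0, 0, 0]
    - [-0.2, 0, 0, -0.6, 0, 0, 0]
    - [-1, 0, 0, -0.6, 0, 0, 0]
    - [-1, 0, 0, 0, 0, 0, 0]

```text
t: 8.95
ee_pos: [460.9, -186.5, 150.6]
orientation: [3.137, -0.14, 0.006]
ft_force: [0.2, -0.2, 0.2]
width: 18.7
grasp_force: 0.0
```

```bash
python3 - <<'E'
from st import *
to(504,-108,150);to(504,-108,75)
E
```

```text
8.95 pos [ 460.9 -186.5  150.6] w 18.7 gf 0.0 F [ 0.2 -0.2  0.2] q [-0.41  0.34  1.97  0.    0.83  1.25]
[[ 0.996 -0.089  0.004]
 [-0.089 -0.996 -0.002]
 [ 0.004  0.001 -1.   ]]
tool-frame shift to (504, -108, 150) [ 0.717 -1.641  0.013]
tool-frame shift to (504, -108, 75) [ 0.711 -1.642  1.513]
```

>>> step_arm:
  plan:
    - [-1, 0.35, -0.8, 0, 0, 0, 0]
    - [-1, 0.36, -0.84, 0, 0, 0, 0]
    - [-1, 0, 0, 0.5, 0, 0, 0]
    - [-1, 0, 0, 0.5, 0, 0, 0]
    - [-1, 0, 0, 0.5, 0, 0, 0]
    - [-1, 0, 0, 0, 0, 0, 0]

```text
t: 9.7
ee_pos: [500.1, -106.9, 71.3]
orientation: [-3.137, 0.14, 0.009]
ft_force: [1.1, 0.6, 0.2]
width: 0.9
grasp_force: 0.0
```

>>> step_arm:
  plan:
    - [-1, 0.15, 0, 0, 0, 0, 0]
    - [-1, 0.15, 0, 0, 0, 0, 0]
    - [-1, 0.15, 0, 0, 0, 0, 0]
    - [-1, 0.1, 0, 0, 0, 0, 0]
    - [-1, 0.1, 0, 0, 0, 0, 0]
    - [-1, 0.1, 0, 0, 0, 0, 0]
    - [-1, 0, 0, 0, 0, 0, 0]

```text
t: 10.58
ee_pos: [540.3, -111.0, 73.7]
orientation: [3.138, -0.14, 0.001]
ft_force: [0.1, -0.2, -0.0]
width: 0.5
grasp_force: 0.0
```

>>> step_arm:
  plan:
    - [-1, 0.1, 0, 0, 0, 0, 0]
    - [-1, 0.1, 0, 0, 0, 0, 0]
    - [-1, 0.04, 0, 0, 0, 0, 0]
    - [-1, 0, 0, 0, 0, 0, 0]

```text
t: 11.08
ee_pos: [549.4, -111.5, 73.4]
orientation: [-3.138, 0.14, 0.008]
ft_force: [-8.2, 1.1, 7.4]
width: 0.7
grasp_force: 4.5
```

```bash
python3 - <<'E'
from st import *
from workcell import vision
import cv2
a=vision.get_image("top")["pixels"][140:250,320:440,::-1]; b=vision.get_image("side")["pixels"][195:305,290:410,::-1]
cv2.imwrite("pics/g2.png",np.hstack([cv2.resize(x,(400,367),interpolation=cv2.INTER_CUBIC) for x in(a,b)]))
E
```

```text
11.07 pos [ 549.4 -111.5   73.4] w 0.7 gf 4.5 F [-8.2  1.1  7.4] q [-0.22  0.55  1.86 -0.    0.74  1.44]
[[ 0.996 -0.089 -0.005]
 [-0.089 -0.996  0.001]
 [-0.005 -0.    -1.   ]]
```

View pics/g2.png

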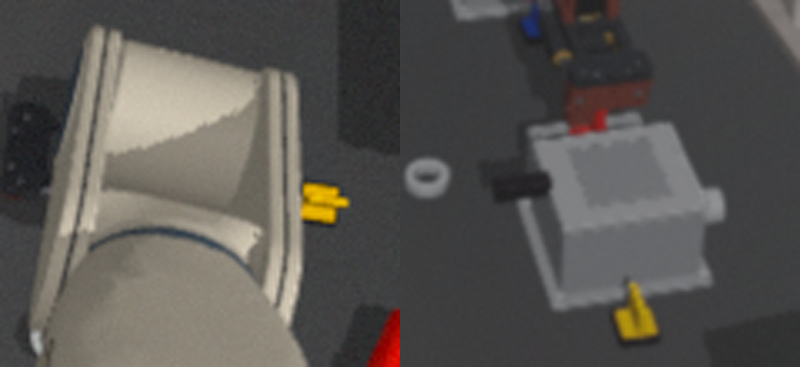

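The fin now sits further towards the hinge, at (600,122) in the side crop, with the fingers against it. The reaction is 8 N, well above the 1.5 N sliding friction. I'll push a little more to be sure it's at the stop.

>>> step_arm:
  plan:
    - [-1, 0.04, 0, 0, 0, 0, 0]
    - [-1, 0.04, 0, 0, 0, 0, 0]
    - [-1, 0, 0, 0, 0, 0, 0]

```text
t: 11.55
ee_pos: [549.8, -111.3, 73.1]
orientation: [-3.137, 0.14, 0.019]
ft_force: [-19.9, 3.3, 16.5]
width: 0.7
grasp_force: 10.1
```

It's firmly at the stop. Now I'll back off, rise and go back to the tab.

>>> step_arm:
  plan:
    - [-1, -0.3, 0, 0, 0, 0, 0]
    - [-1, -0.5, 0, -0.2, 0, 0, 0]
    - [-1, 0, 0, -0.7, 0, 0, 0]
    - [-0.2, 0, 0, -0.7, 0, 0, 0]
    - [-0.2, -0.5, 0.8, 0, 0, 0, 0]
    - [-0.2, -0.4, 0.8, 0, 0, 0, 0]
    - [-0.2, 0, 0, 0, 0, 0, 0]

```text
t: 12.42
ee_pos: [463.1, -186.4, 154.0]
orientation: [3.137, -0.146, 0.002]
ft_force: [0.2, 0.6, -0.9]
width: 34.1
grasp_force: 0.0
```

```bash
python3 - <<'E'
from st import *
to(460,-186.5,67)
E
```

```text
12.43 pos [ 463.1 -186.4  154. ] w 34.1 gf 0.0 F [ 0.2  0.6 -0.9] q [-0.41  0.34  1.96 -0.    0.84  1.26]
[[ 0.996 -0.093  0.001]
 [-0.093 -0.996 -0.001]
 [ 0.001  0.001 -1.   ]]
tool-frame shift to (460, -186.5, 67) [-0.065  0.008  1.741]
```

>>> step_arm:
  plan:
    - [-0.2, -0.06, 0, 0.45, 0, 0, 0]
    - [-0.2, 0, 0, 0.45, 0, 0, 0]
    - [-0.2, 0, 0, 0.45, 0, 0, 0]
    - [-0.2, 0, 0, 0.39, 0, 0, 0]
    - [-0.2, 0, 0, 0, 0, 0, 0]
    - [-1, 0, 0, 0, 0, 0, 0]
    - [-1, 0, 0, 0, 0, 0, 0]
    - [-1, 0, 0, 0, 0, 0, 0]
    - [-1, 0, 0, 0, 0, 0, 0]

```text
t: 13.55
ee_pos: [461.5, -186.5, 67.7]
orientation: [3.135, -0.138, 0.004]
ft_force: [-3.7, -14.9, -1.2]
width: 15.9
grasp_force: 30.0
```

>>> step_arm:
  plan:
    - [-1, 0.01, 0, -0.07, 0, 0, 0]
    - [-1, 0.01, 0, -0.08, 0, 0, 0]
    - [-1, 0.01, 0, -0.08, 0, 0, 0]
    - [-1, 0, 0, 0, 0, 0, 0]

```text
t: 14.05
ee_pos: [462.8, -186.6, 79.3]
orientation: [3.135, -0.138, 0.003]
ft_force: [-3.4, -13.7, -1.7]
width: 15.6
grasp_force: 30.0
```

The cover is free: it's past 11 mm with less than 2 N. I'll follow the arc.

>>> step_arm:
  plan:
    - [-1, 0.01, 0, -0.08, 0, 0, 0]
    - [-1, 0.03, 0, -0.15, 0, 0, 0]
    - [-1, 0.03, 0, -0.15, 0, 0, 0]
    - [-1, 0.04, 0, -0.15, 0, 0, 0]
    - [-1, 0.05, 0, -0.15, 0, 0, 0]
    - [-1, 0.06, 0, -0.14, 0, 0, 0]
    - [-1, 0.06, 0, -0.14, 0, 0, 0]
    - [-1, 0.07, 0, -0.14, 0, 0, 0]
    - [-1, 0.07, 0, -0.14, 0, 0, 0]
    - [-1, 0, 0, 0, 0, 0, 0]

```text
t: 15.3
ee_pos: [484.7, -188.5, 141.7]
orientation: [3.134, -0.138, 0.006]
ft_force: [-0.1, -11.2, -3.9]
width: 15.8
grasp_force: 30.0
```

>>> step_arm:
  plan:
    - [-1, 0.08, 0, -0.13, 0, 0, 0]
    - [-1, 0.09, 0, -0.13, 0, 0, 0]
    - [-1, 0.1, 0, -0.12, 0, 0, 0]
    - [-1, 0.1, 0, -0.12, 0, 0, 0]
    - [-1, 0.11, 0, -0.11, 0, 0, 0]
    - [-1, 0.11, 0, -0.11, 0, 0, 0]
    - [-1, 0, 0, 0, 0, 0, 0]

```text
t: 16.18
ee_pos: [513.3, -190.9, 177.1]
orientation: [3.135, -0.139, 0.003]
ft_force: [0.5, -10.3, -4.8]
width: 15.7
grasp_force: 30.0
```

```bash
python3 - <<'E'
from st import *
h=np.array([554+59.8,-195-5.3,80]); x=np.array([.996,-.088,0])
g=o["ee_pos"]-19*M[:,2]-h; print("theta",np.arctan2(g[2],-g@x)-.039,"r",np.hypot(g[2],g@x))
E
```

```text
16.18 pos [ 513.3 -190.9  177.1] w 15.7 gf 30.0 F [  0.5 -10.3  -4.8] q [-0.38  0.37  1.84 -0.    0.93  1.29]
[[ 0.996 -0.088  0.002]
 [-0.088 -0.996 -0.004]
 [ 0.002  0.004 -1.   ]]
theta 0.8160095581596721 r 153.8967218122497
```

>>> step_arm:
  plan:
    - [-1, 0.11, 0, -0.1, 0, 0, 0]
    - [-1, 0.11, 0, -0.09, 0, 0, 0]
    - [-1, 0.12, 0, -0.09, 0, 0, 0]
    - [-1, 0.13, 0, -0.08, 0, 0, 0]
    - [-1, 0.13, 0, -0.07, 0, 0, 0]
    - [-1, 0.13, 0, -0.07, 0, 0, 0]
    - [-1, 0, 0, 0, 0, 0, 0]
    - [-1, 0, 0, 0, 0, 0, 0]
    - [-1, 0, 0, 0, 0, 0, 0]
    - [-1, 0, 0, 0, 0, 0, 0]

```text
t: 17.42
ee_pos: [548.7, -193.8, 201.5]
orientation: [3.135, -0.14, 0.001]
ft_force: [-0.9, -8.9, -5.8]
width: 15.6
grasp_force: 30.0
```

```bash
python3 - <<'E'
from st import *
h=np.array([554+59.8,-195-5.3,80]); x=np.array([.996,-.088,0])
g=o["ee_pos"]-19*M[:,2]-h; print("theta",np.arctan2(g[2],-g@x)-.039,"r",np.hypot(g[2],g@x))
from workcell import vision
import cv2
a=vision.get_image("top")["pixels"][:,:,::-1]; b=vision.get_image("side")["pixels"][125:325,240:440,::-1]
cv2.imwrite("pics/g3.png",np.hstack([cv2.resize(a,(500,312)),cv2.resize(b,(300,312))[:312]]))
E
```

```text
17.43 pos [ 548.7 -193.8  201.5] w 15.6 gf 30.0 F [-0.9 -8.9 -5.8] q [-0.36  0.39  1.75 -0.    1.01  1.3 ]
[[ 0.996 -0.089  0.   ]
 [-0.089 -0.996 -0.003]
 [ 0.001  0.003 -1.   ]]
theta 1.0956845601192053 r 154.96119720691547
```

View pics/g3.png

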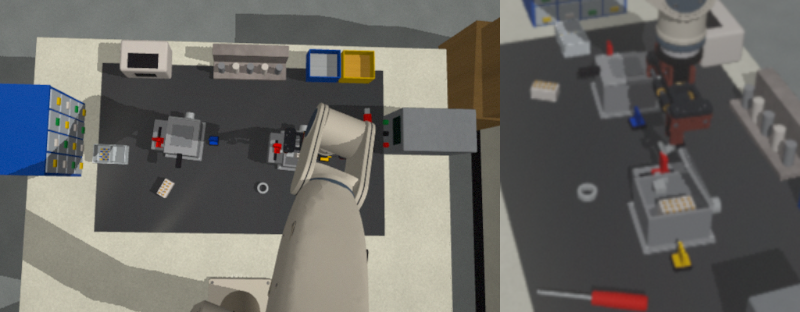

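The side crop shows the housing open with its contents visible at (675,205), and the tags where they were. The cover itself isn't clear at this size, so I'll zoom in.

```bash
python3 - <<'E'
from workcell import vision
import cv2
b=vision.get_image("side")["pixels"][160:300,300:440,::-1]
cv2.imwrite("pics/g4.png",cv2.resize(b,(560,560),interpolation=cv2.INTER_CUBIC))
E
```

```text
(no output)
```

View pics/g4.png

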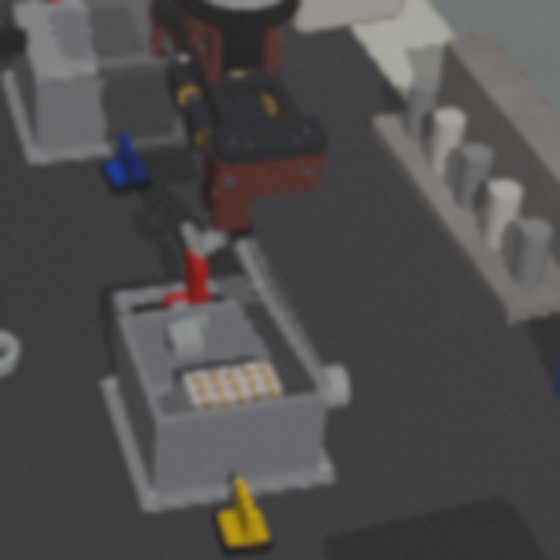

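The cover is seen edge-on, running from the hinge at (325,370) up to the fingers at (240,240), so it's held steeply open. I'm handing the job in.

```bash
python3 -c "
from workcell import ctrl
print(ctrl.close_job())"
```

```text
the job is handed in; nothing more can be done
None
```

The yellow-tagged cover was caught when I tugged it, so I pushed its slide to the stop and swung the cover to about 1.1 rad (63°). I handed the job in with the fingers still holding it there, and the blue-tagged housing, tags and bystanders were left alone; the hand-in returned no verdict.

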